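Weigh out a gift tray of iced biscuit bars

ROBOT

A 6-joint arm with a two-finger parallel gripper is mounted at the origin on the work surface. World frame = base frame: x ahead of the robot, y to its left, z up, the work surface at z = 0. Lengths are in m, angles in rad, forces in N, time in s.
With the tool pointing down it reaches from about 0.375 to 0.975 m from the base axis. Payload 3.8 kg.
Tool frame: the origin (TCP) lies where the fingers leave the gripper's body, on its centre line; the fingertips stand 73 mm ahead of it and the grasp point (between the pads) lies 54 mm ahead of it (nose_length is the distance from the TCP to the fingertips, in m); z points along the fingers, y is the line along which they close (so a half turn about z gives the same grasp; the last joint's range is limited). The gripper opens to 85 mm and grips with 20 to 120 N. Pads are 22 mm wide; open, the fingers measure 114 mm over their backs; the gripper's body (76 mm by 85 mm) begins 54 mm behind the grasp point. The pads swing forward as they close: fully open they stand 13 mm farther back than shut.
Start: joints at [1.194, 0.264, 1.604, -0, 1.274, -0.037], TCP at [0.225, 0.636, 0.304] pointing down, gripper open.
Joint ranges: [-2.63, 2.63], [-0.94, 2.18], [0.31, 2.57], [-1.31, 4.45], [0, 2.66], [-2.55, 2.55]. Speed limits (rad/s): [2.57, 2.57, 3.14, 3.14, 3.14, 3.14].

INTERFACE

Orientations are given as a rotation vector (axis times angle).
In Python, from workcell import read_state, read_camera, calibration, finish_job, look_for, cut_out, tip_of, nose_length gives the robot as it stands.
- The arm moves only by the tool step_arm, never from a script. Its argument "targets" is a list of rows, each a list of 3 entries, a list of its own where there are three numbers: the turn, a rotation vector about the tool's x, y, z in rad, then the shift along the tool's x, y, z in mm, then the finger opening in mm, from 0 to 85.4. In form: [[[ax, ay, az], [x, y, z], grip], ...]. A call has 1 to 5 rows; each row shifts and turns the commanded pose from where the row before left it, along the tool's axes as they then stand; what a row does not reach is not made up. A row lasts 1/12 s, in which the tool goes at most 41.7 mm and 7.16 degrees, less where a joint would pass 70% of its speed; a pose out of reach is approached as far as the arm can. A call with a gripper value outside its range is refused whole. The fingers move at their own pace and stop on an object; "grip_force" is the grip in N (left out, the last holds). Time passes only in rows, so rows that do not move let the fingers close. It gives the time, the measured TCP pose, the force, the opening and the grip force at its end, in the units of the state.
- read_state(): the state, without advancing time (a new reading comes with each control period).
- read_camera(name): name is "scene" or "top"; returns the picture (420x560x3 uint8, red, green, blue); there is no depth.
- calibration(name): a dict with "camera_matrix" (3x3 intrinsics, pixels), "dist_coeffs" ([k1, k2, p1, p2, k3] as OpenCV has them; the pictures are not rectified), "R" (3x3) and "t" (3): a world point X has camera coordinates R X + t. Camera axes: x right, y down, z forward; pixel columns grow to the right and rows downward; lengths in m; the calibration is good to about 2 mm. A picture is of the moment at which its call begins. calibration takes no time and is no camera call.
- finish_job(): hands the job in; it is judged then, once.
Trained networks look in the newest picture that a camera, given by its name, has taken for a name from the list of things; names that differ only in an ending like _2 or _b are one class to them, and where a whole thing is asked for, a point or a joint stands for the part that bears it (a point fixed in the world has none). Each returns a list of dicts, best first, with "score" (0 to 1); they miss things now and then, are a little off and sometimes report something else, mostly with a low value. They report only what shows in the picture. A call takes as long as a camera call. They do not tell look-alikes from the thing itself.
- look_for(camera, query): "extent" ([left, top, right, bottom] in pixels, round what is visible of it).
- cut_out(camera, query): "region" (420x560 bool, what is visible of it) and "extent" ([left, top, right, bottom] in pixels, round what is visible of it).
- tip_of(camera, query): "at" ([row, column] in pixels: a listed point, or the origin of a listed thing).
The state is a dict: "time": time; "q": joint angles; "joint_vel": joint speeds; "joint_torque": joint torques, N m; "tool_pos": TCP position; "tcp_rot": TCP orientation; "wrist_force": force on the tool from outside, world axes, zero at the start; "torque": the same for the moment, N m; "width": opening from 0.0 (shut) to 1.0 (fully open); "grip_force": force on a finger pad.
Only numpy, scipy, OpenCV 4.12 (cv2) and the standard library are available. Lean on these libraries where they do the work, as an engineer would, in place of code of your own. Each camera call takes 0.05 s, during which the arm holds its last target. There are 200 camera calls.

TASK

Make up the gift tray on the dial scale with iced bars from the rack, one at a time, until the needle rests in the green band, and stop there. Use up the bar in the rack's slot first: there it can only be held by its two ends, and in the narrow tray only by its long sides, so set it down on the pink mat on the way, let go, and take it again by its sides. Lower each bar gently onto the tray's floor, flat and crosswise, side by side; spare bars stay on the rack, and the bottle and the jar stay where they are.

Things in the scene. Friction and masses are not known exactly. Their poses are not given: they have to be found in the camera images.
- needle (a joint): red needle of the scale's dial, rad, clockwise seen from above as weight grows; 0 points along the scale's +y, 1.57 along its +x. 1 g turns it 0.02, so a bar adds 0.54 to 0.70. The green band runs from 2.4 to 3.2. With the empty tray it starts between 0.9 and 1.6 (the tray's own weight differs), so two or three bars are needed. It settles within about a second
- dial (a point): centre of the scale's round white dial, 94 mm across, which lies flat facing up; axes as the scale's. The needle turns about it, its tip 40 mm out; the green band lies on the rim
- tray_floor (a point): centre of the inner floor of the open kraft-brown gift tray on the scale; axes as the scale's. Inside 70 mm (x) by 214 mm (y), walls 4 mm thick, 35 mm high above the floor. It sits on a soft spring and sinks 0.05 mm a gram (about 1.5 mm a bar), floor about 63 mm above the table when empty. It takes three bars crosswise (bar's x along tray's x), 62 mm apart along y, with finger room between them
- scale: teal dial scale, fixed, base 200 mm (x, from -92 to +108) by 226 mm (y) by 44 mm tall; origin on the table under it, z up. The tray's centre is 50 mm towards its -x, the dial's 52 mm towards its +x. It may stand on the left or the right of the robot
- rack: metal rack, fixed, on the side opposite the scale; origin on the table under its centre. The bars lie on its plate, 46 (x) x 234 (y) x 14 mm thick, their ends 7 mm out past it at +x and -x. One bar lies in a slot 93 mm towards -y, between two 6 mm walls 24 mm tall, 37 mm apart: it can only be held by its two ends. Three lie free on the rest of the plate, 60 mm apart
- mat: raspberry-pink silicone mat, fixed, 120 x 120 mm, 4 mm thick, flat on the table between rack and scale; origin at the centre of its underside
- bar0: an iced biscuit bar (purple icing, white stripes), 60 (its x) x 34 (its y) x 14 mm tall, 27 to 35 g, each a little different; a 10 mm tan biscuit, with icing 2.5 mm inside its edges on top; origin at the centre of its underside. It starts in the rack's slot, its x along the rack's x
- bar1: an iced biscuit bar (pink icing, white stripes), 60 (its x) x 34 (its y) x 14 mm tall, 27 to 35 g, each a little different; a 10 mm tan biscuit, with icing 2.5 mm inside its edges on top; origin at the centre of its underside. It starts on the open part of the rack, about -24 mm along the rack's y from its centre, its x roughly along the rack's x
- bar2: an iced biscuit bar (purple icing, yellow stripes), 60 (its x) x 34 (its y) x 14 mm tall, 27 to 35 g, each a little different; a 10 mm tan biscuit, with icing 2.5 mm inside its edges on top; origin at the centre of its underside. It starts on the open part of the rack, about 36 mm along the rack's y from its centre, its x roughly along the rack's x
- bar3: an iced biscuit bar (pink icing, blue stripes), 60 (its x) x 34 (its y) x 14 mm tall, 27 to 35 g, each a little different; a 10 mm tan biscuit, with icing 2.5 mm inside its edges on top; origin at the centre of its underside. It starts on the open part of the rack, about 96 mm along the rack's y from its centre, its x roughly along the rack's x
- gel: blue gel-colour bottle, loose, 34 mm across, 58 mm tall, a bystander; origin at the centre of its underside
- jar: orange sprinkles jar with a lid, loose, 46 mm across, 45 mm tall, a bystander; origin at the centre of its underside
There are look-alikes about, which are no part of the job. What is shaped like the bar1 but red or turquoise is not meant.

How it is judged:
On the way, in this order (a step that is already met when the one before it is completed fails the run):
1. the bar from the slot lies on the mat, let go (x of bar0 in the frame of mat between -0.06 and 0.06 m and y of bar0 in the frame of mat between -0.06 and 0.06 m and height (world z) of bar0 below 0.012 m and angle between bar0's own z axis and vertical below 0.2 rad and linear speed of bar0 below 0.03 m/s and contact force between the fingers and bar0 below 0.1 N), for 0.15 s.
2. that bar lies in the tray, flat and crosswise, let go, with the others still on the rack (x of bar0 in the frame of tray_floor between -0.02 and 0.02 m and y of bar0 in the frame of tray_floor between -0.1 and 0.1 m and z of bar0 in the frame of tray_floor between -0.006 and 0.01 m and angle between bar0's own z axis and vertical below 0.12 rad and angle between the x axis of bar0 and the x axis of tray_floor, either way round below 0.3 rad and linear speed of bar0 below 0.03 m/s and contact force between the fingers and bar0 below 0.1 N and distance of each of bar1, bar2, bar3 from where it was at the start of the episode below 0.02 m), for 0.2 s.
At the end, for the whole second after the job is handed in: Needle at rest in the green (2.35 to 3.25 rad). The slot's bar, and each other bar that was used, lies let go on the tray's floor (not on another bar), flat within 0.12 rad, crosswise within 0.3 rad, centre within 20 mm of the tray's centre line; other bars are within 20 mm of their start (value of joint needle between 2.35 and 3.25 rad and velocity of joint needle between -0.2 and 0.2 rad/s and x of bar0 in the frame of tray_floor between -0.02 and 0.02 m and y of bar0 in the frame of tray_floor between -0.1 and 0.1 m and z of bar0 in the frame of tray_floor between -0.006 and 0.01 m and angle between bar0's own z axis and vertical below 0.12 rad and angle between the x axis of bar0 and the x axis of tray_floor, either way round below 0.3 rad and linear speed of bar0 below 0.03 m/s and contact force between the fingers and bar0 below 0.1 N and ((x of bar1 in the frame of tray_floor between -0.02 and 0.02 m and y of bar1 in the frame of tray_floor between -0.1 and 0.1 m and z of bar1 in the frame of tray_floor between -0.006 and 0.01 m and angle between bar1's own z axis and vertical below 0.12 rad and angle between the x axis of bar1 and the x axis of tray_floor, either way round below 0.3 rad and linear speed of bar1 below 0.03 m/s and contact force between the fingers and bar1 below 0.1 N) or (distance of bar1 from where it was at the start of the episode below 0.02 m and linear speed of bar1 below 0.03 m/s)) and ((x of bar2 in the frame of tray_floor between -0.02 and 0.02 m and y of bar2 in the frame of tray_floor between -0.1 and 0.1 m and z of bar2 in the frame of tray_floor between -0.006 and 0.01 m and angle between bar2's own z axis and vertical below 0.12 rad and angle between the x axis of bar2 and the x axis of tray_floor, either way round below 0.3 rad and linear speed of bar2 below 0.03 m/s and contact force between the fingers and bar2 below 0.1 N) or (distance of bar2 from where it was at the start of the episode below 0.02 m and linear speed of bar2 below 0.03 m/s)) and ((x of bar3 in the frame of tray_floor between -0.02 and 0.02 m and y of bar3 in the frame of tray_floor between -0.1 and 0.1 m and z of bar3 in the frame of tray_floor between -0.006 and 0.01 m and angle between bar3's own z axis and vertical below 0.12 rad and angle between the x axis of bar3 and the x axis of tray_floor, either way round below 0.3 rad and linear speed of bar3 below 0.03 m/s and contact force between the fingers and bar3 below 0.1 N) or (distance of bar3 from where it was at the start of the episode below 0.02 m and linear speed of bar3 below 0.03 m/s))); the robot touches nothing.
It fails at once if the bottle was moved by more than 25 mm (distance of gel from where it was at the start of the episode above 0.025 m).
It fails at once if the jar was moved by more than 25 mm (distance of jar from where it was at the start of the episode above 0.025 m).
It fails at once if a bar was dropped or thrown into the tray (over 0.55 m/s below the tray's rim) ((x of bar0 in the frame of tray_floor between -0.02 and 0.02 m and y of bar0 in the frame of tray_floor between -0.1 and 0.1 m and z of bar0 in the frame of tray_floor between -0.006 and 0.035 m and linear speed of bar0 above 0.55 m/s) or (x of bar1 in the frame of tray_floor between -0.02 and 0.02 m and y of bar1 in the frame of tray_floor between -0.1 and 0.1 m and z of bar1 in the frame of tray_floor between -0.006 and 0.035 m and linear speed of bar1 above 0.55 m/s) or (x of bar2 in the frame of tray_floor between -0.02 and 0.02 m and y of bar2 in the frame of tray_floor between -0.1 and 0.1 m and z of bar2 in the frame of tray_floor between -0.006 and 0.035 m and linear speed of bar2 above 0.55 m/s) or (x of bar3 in the frame of tray_floor between -0.02 and 0.02 m and y of bar3 in the frame of tray_floor between -0.1 and 0.1 m and z of bar3 in the frame of tray_floor between -0.006 and 0.035 m and linear speed of bar3 above 0.55 m/s)).
It fails at once if two bars were carried at once (both more than 130 mm above the table) (height (world z) of each of bar0, bar1 above 0.13 m or height (world z) of each of bar0, bar2 above 0.13 m or height (world z) of each of bar0, bar3 above 0.13 m or height (world z) of each of bar1, bar2 above 0.13 m or height (world z) of each of bar1, bar3 above 0.13 m or height (world z) of each of bar2, bar3 above 0.13 m).
It also fails if it takes over 64 s, if anything falls off the work surface, if the arm or the gripper's body presses on something with over 40 N, if the wrist force passes 120 N, or if a joint passes its speed limit or range.

## Working session

There is one attempt and no reset: what is moved stays moved. The work goes in short steps, Python scripts to look and compute and a tool call to move; the robot and the scene stay as the last step left them, time stands still between calls to the robot, and variables do not carry over. Pictures are saved under pics/ and viewed, at most 10 in all, crops included, and the job is handed in when it is done.

Besides the shell and the picture viewer there is one more tool, called after "Emit:" as name([rows], argument=value, ...), one row to a line, values as JSON. step_arm: Moves the arm, as the interface text tells. Its arguments: {"type":"object","properties":{"targets":{"type":"array","items":{"type":"array"}},"grip_force":{"type":"number"}},"required":["targets"]}

```bash
mkdir -p pics; python3 - <<'E'
from workcell import *
import cv2,numpy as np
for c in("top","scene"):
    im=read_camera(c); cv2.imwrite(f"pics/{c}0.png",im[:,:,::-1]); 
    k=calibration(c); print(c,np.round(k["R"],3).tolist(),np.round(k["t"],3).tolist(),k["camera_matrix"],k["dist_coeffs"])
    for q in ["rack","mat","scale","bar0","bar1","bar2","bar3","gel","jar","dial","tray_floor"]:
        if c=="top": print(q,[(np.round(d["at"]).tolist(),round(d["score"],2)) for d in tip_of(c,q)[:4]])
s=read_state();print({k:np.round(v,3).tolist() for k,v in s.items()})
E
```

```text
top [[0.017, -1.0, -0.014], [-0.989, -0.014, -0.147], [0.146, 0.016, -0.989]] [-0.046, 0.572, 1.056] [[427.11310819   0.         274.60620543]
 [  0.         427.11310819 207.93927391]
 [  0.           0.           1.        ]] [-0.01966752  0.          0.          0.          0.        ]
rack [([217.0, 366.0], 0.69)]
mat [([258.0, 259.0], 0.97)]
scale [([202.0, 156.0], 0.61), ([224.0, 333.0], 0.57), ([222.0, 404.0], 0.19)]
bar0 [([226.0, 329.0], 0.83), ([260.0, 370.0], 0.83), ([234.0, 442.0], 0.74), ([219.0, 404.0], 0.67)]
bar1 [([226.0, 329.0], 0.83), ([260.0, 370.0], 0.83), ([234.0, 442.0], 0.74), ([219.0, 404.0], 0.67)]
bar2 [([226.0, 329.0], 0.83), ([260.0, 370.0], 0.83), ([234.0, 442.0], 0.74), ([219.0, 404.0], 0.67)]
bar3 [([226.0, 329.0], 0.83), ([260.0, 370.0], 0.83), ([234.0, 442.0], 0.74), ([219.0, 404.0], 0.67)]
gel [([180.0, 274.0], 0.43)]
jar [([173.0, 242.0], 0.83)]
dial [([177.0, 152.0], 0.84)]
tray_floor [([218.0, 150.0], 0.75)]
scene [[0.469, 0.883, 0.005], [0.719, -0.378, -0.583], [-0.513, 0.277, -0.812]] [-0.235, -0.387, 1.415] [[451.52498987   0.         275.155796  ]
 [  0.         451.52498987 203.48681738]
 [  0.           0.           1.        ]] [0.04911228 0.         0.         0.         0.        ]
{'time': 0.65, 'q': [1.194, 0.264, 1.604, 0.0, 1.274, -0.037], 'joint_vel': [-0.001, -0.001, -0.001, -0.001, -0.001, -0.002], 'joint_torque': [-0.001, -51.474, -36.754, -0.0, 0.001, 0.0], 'tool_pos': [0.225, 0.636, 0.304], 'tcp_rot': [-0.531, -3.096, -0.0], 'wrist_force': [-0.058, -0.391, -0.319], 'torque': [0.003, 0.019, -0.017], 'grip_force': 0.0, 'width': 1.002}
```

View pics/top0.png

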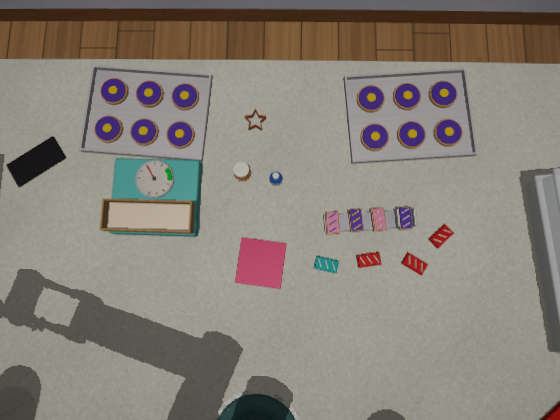

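View pics/scene0.png

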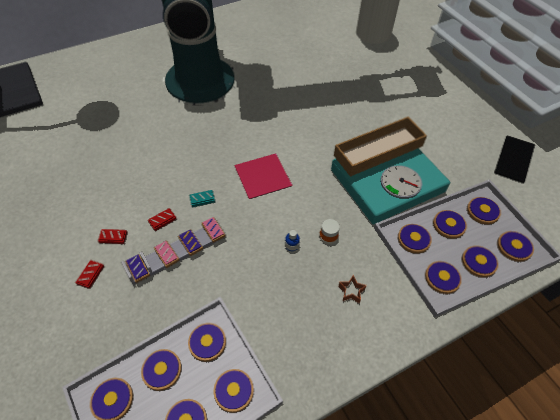

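Top view: the scale is at left (dial at 155,177; tray at 148,216), the mat at (261,263) and the rack at (368,219). On the rack, left to right, are pink/blue-striped (332,222) = bar3, purple/yellow (356,220) = bar2, pink/white (379,219) = bar1 and purple/white (405,217) in the slot = bar0. The red and turquoise bars at (326,264), (369,260), (415,263) and (441,236) are look-alikes. I'll confirm this with one crop and measure.

```bash
cat > h.py <<'E'
from workcell import *
import cv2,numpy as np
from scipy.spatial.transform import Rotation as Ro
def ray(c,uv):
    k=calibration(c);R=np.array(k["R"]);t=np.array(k["t"])
    n=cv2.undistortPoints(np.array(uv,float).reshape(-1,1,2),np.array(k["camera_matrix"]),np.array(k["dist_coeffs"])).reshape(-1,2)
    return -R.T@t,np.c_[n,np.ones(len(n))]@R
def plane(c,uv,z):
    C,d=ray(c,uv); return (C+d*((z-C[2])/d[:,2])[:,None])[:,:2]
def proj(c,X):
    k=calibration(c);return cv2.projectPoints(np.array(X,float).reshape(-1,3),cv2.Rodrigues(np.array(k["R"]))[0],np.array(k["t"]),np.array(k["camera_matrix"]),np.array(k["dist_coeffs"]))[0].reshape(-1,2)
def tri(a,b):
    A=[];B=[]
    for c,p in(("top",a),("scene",b)):
        C,d=ray(c,[p]);d=d[0]/np.linalg.norm(d[0]);P=np.eye(3)-np.outer(d,d);A.append(P);B.append(P@C)
    return np.linalg.lstsq(np.vstack(A),np.hstack(B),rcond=None)[0]
def rect(c,region,z):
    cs=cv2.findContours(region.astype(np.uint8),0,cv2.CHAIN_APPROX_NONE)[0]
    p=max(cs,key=cv2.contourArea).reshape(-1,2)
    (x,y),(w,h),a=cv2.minAreaRect((plane(c,p,z)*1000).astype(np.float32))
    if w<h:w,h,a=h,w,a+90
    return [round(float(v),1) for v in(x,y,w,h,(a+90)%180-90)]  # mm, deg of long side
def go(x,y,z,yaw_y):
    """deltas: TCP target (m), tool y-axis world direction yaw (deg, mod 180)"""
    s=read_state();R=Ro.from_rotvec(s["tcp_rot"]).as_matrix()
    cur=np.degrees(np.arctan2(R[1,1],R[0,1]));d=(yaw_y-cur+90)%180-90
    sh=R.T@(np.array([x,y,z])-s["tool_pos"])*1000
    print("tcp",np.round(s["tool_pos"],4),"yaw",round(cur,1),"q5",round(s["q"][5],2),"shift tool mm",np.round(sh,1),"turn z rad",round(-np.radians(d),3),"nose",nose_length() if callable(nose_length) else nose_length,"tilt",np.round(R[:,2],3))
E
python3 - <<'E'
from h import *
T=read_camera("top");S=read_camera("scene")
m=cut_out("top","mat")[0];print("mat",rect("top",m["region"],.004))
r=cut_out("scene","rack");
bs={}
for c in("top","scene"):
    im={"top":T,"scene":S}[c]
    L=cut_out(c,"bar0")
    for d in L:
        hsv=cv2.cvtColor(im,cv2.COLOR_RGB2HSV)[d["region"]];g=d["region"]
        ys,xs=np.nonzero(g);print(c,round(d["score"],2),xs.mean().round(1),ys.mean().round(1),g.sum(),im[g].mean(0).round(),rect(c,g,.05))
for c in("top","scene"):
    for q in("rack","dial","tray_floor","scale","bar0"):
        print(c,q,[(np.round(d["at"],1).tolist(),round(d["score"],2)) for d in tip_of(c,q)][:9])
for q in("rack","scale","tray_floor"):
    for d in cut_out("top",q)[:2]: print(q,d["score"],np.round(d["extent"]),rect("top",d["region"],.05))
a=cv2.resize(T[190:285,300:465],None,fx=4,fy=4,interpolation=2);b=cv2.resize(T[145:245,90:215],None,fx=3,fy=3,interpolation=2)
o=np.zeros((380,660,3),np.uint8);o[:380,:660]=a
b2=np.zeros((200,660,3),np.uint8);b=cv2.resize(T[145:245,90:215],None,fx=2,fy=2);c=cv2.resize(S[200:285,110:240],None,fx=2.3,fy=2.3);b2[:200,:250]=b;b2[:c.shape[0],300:300+c.shape[1]]=c[:200]
cv2.imwrite("pics/crop1.png",np.vstack([o,b2])[:,:,::-1])
E
```

```text
mat [434.8, -1.2, 119.8, 119.7, -6.9]
top 0.87 377.9 218.6 316 [163. 113. 117.] [547.6, -299.5, 59.0, 34.6, 7.2]
top 0.78 405.1 217.1 307 [ 95.  76. 117.] [553.0, -368.3, 61.5, 34.1, 1.9]
top 0.78 368.5 259.1 330 [149.  58.  53.] [445.5, -273.9, 62.5, 33.9, -84.0]
top 0.68 331.8 222.0 304 [160. 110. 123.] [537.5, -182.6, 57.5, 33.6, 3.8]
top 0.65 414.4 263.2 323 [147.  53.  49.] [437.1, -388.0, 59.0, 35.2, 58.4]
top 0.64 440.7 235.6 264 [146.  47.  43.] [507.1, -457.6, 56.9, 29.6, -45.6]
top 0.63 355.4 219.6 313 [101.  78. 107.] [544.7, -242.2, 59.3, 34.1, 6.8]
top 0.59 325.5 263.5 285 [ 56. 134. 129.] [432.7, -166.6, 57.3, 32.0, 76.9]
scene 0.83 203.1 198.0 333 [42. 99. 95.] [465.9, -178.4, 57.2, 45.2, 68.2]
scene 0.78 89.2 273.8 455 [119.  37.  34.] [539.1, -468.1, 61.0, 38.7, -44.9]
scene 0.77 136.8 267.7 371 [74. 57. 97.] [572.6, -375.6, 61.2, 31.3, 4.5]
scene 0.71 112.2 235.8 390 [118.  37.  34.] [469.6, -399.9, 63.0, 36.5, 59.3]
scene 0.59 213.2 229.3 338 [137.  82.  96.] [559.0, -192.4, 63.8, 34.2, 4.2]
scene 0.59 161.7 219.1 314 [119.  30.  28.] [478.3, -286.3, 56.9, 36.2, -8
[... 374 characters left out ...]
), ([217.1, 377.9], 0.71), ([225.3, 329.7], 0.69), ([266.1, 326.3], 0.68), ([218.4, 403.3], 0.63), ([260.0, 367.5], 0.57)]
scene rack [([254.3, 177.8], 0.6)]
scene dial [([177.9, 403.8], 0.62)]
scene tray_floor [([145.5, 377.7], 0.6)]
scene scale [([179.1, 384.1], 0.6)]
scene bar0 [([270.3, 138.8], 0.98), ([221.9, 162.5], 0.91), ([245.4, 190.3], 0.84), ([236.5, 114.4], 0.8), ([197.4, 204.7], 0.73), ([229.9, 212.3], 0.68), ([243.1, 292.1], 0.61), ([256.9, 167.1], 0.59), ([276.5, 93.7], 0.59)]
rack 0.59 [323. 207. 417. 229.] [548.9, -336.1, 46.7, 36.9, 8.2]
scale 0.9 [100. 158. 200. 234.] [597.0, 282.3, 254.0, 200.5, 89.9]
tray_floor 0.59 [ 97. 199. 196. 234.] [547.8, 289.4, 239.9, 85.1, 89.2]
```

View pics/crop1.png

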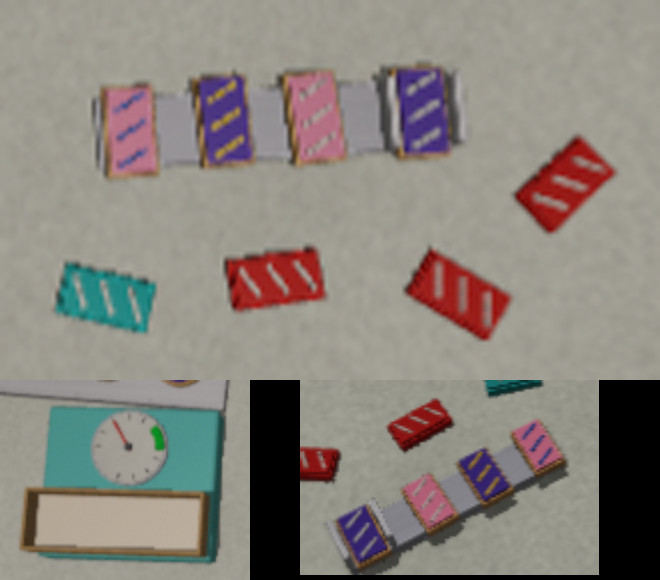

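The crop confirms the identities: bar3, bar2, bar1, then bar0 in the slot between the two walls. The red and turquoise bars are off the rack, and the needle points up-left at about 1.1. Next I'll work out the heights and the scale pose.

```bash
python3 - <<'E'
from h import *
for n,a,b in(("bar0",(405.1,217.1),(136.8,267.7)),("bar1",(377.9,218.6),(166.3,254)),("bar3",(331.8,222),(213.2,229.3)),("red",(368.5,259.1),(161.7,219.1)),("dial",(152.2,177.2),(403.8,177.9))):print(n,tri(a,b).round(4))
for n,p in(("bar0",(405.1,217.1)),("bar1",(377.9,218.6)),("bar2",(355.4,219.6)),("bar3",(331.8,222))):
    print(n,[plane("top",[p],z)[0].round(4).tolist() for z in(.03,.04,.05)])
T=read_camera("top");h=cv2.cvtColor(T,cv2.COLOR_RGB2HSV)
sub=np.zeros(T.shape[:2],bool);sub[140:250,90:215]=1
te=sub&(h[...,0]>80)&(h[...,0]<100)&(h[...,1]>120)
p=np.argwhere(te)[:,::-1];print("teal",p.min(0),p.max(0),rect("top",te,.044))
# tray floor cream colour sampled at tray centre
c=T[216,148].astype(int);print(c)
fl=sub&(np.abs(T.astype(int)-c).sum(2)<45);fl[:198]=0;fl[:,:105]=0;fl[:,195:]=0
print("floor",rect("top",fl,.063),fl.sum())
d=cut_out("top","tray_floor")[0];print("tray rim",d["extent"],rect("top",d["region"],.098))
wh=sub&(T.min(2)>150);wh[197:]=0;wh[:158]=0;wh[:,:134]=0;wh[:,176:]=0
gr=sub&(h[...,0]>45)&(h[...,0]<75)&(h[...,1]>150);gr[:,:150]=0
rd=sub&((h[...,0]<8)|(h[...,0]>172))&(h[...,1]>110);rd[:160]=0;rd[197:]=0;rd[:,:134]=0;rd[:,176:]=0
u=wh|gr|rd;print("dial",rect("top",u,.046));print("green",plane("top",np.argwhere(gr)[:,::-1],.046).mean(0));q=plane("top",np.argwhere(rd)[:,::-1],.046);print("needle",q.mean(0),len(q))
go(.55,-.365,.25,0)
E
```

```text
bar0 [ 0.556  -0.377   0.0218]
bar1 [ 0.5514 -0.3074  0.018 ]
bar3 [ 0.5406 -0.187   0.019 ]
red [ 0.4464 -0.2837  0.0053]
dial [0.6457 0.2797 0.058 ]
bar0 [[0.5551, -0.3742], [0.5538, -0.3713], [0.5525, -0.3684]]
bar1 [[0.5502, -0.3039], [0.5489, -0.3016], [0.5476, -0.2994]]
bar2 [[0.5467, -0.2458], [0.5455, -0.2441], [0.5443, -0.2423]]
bar3 [[0.5396, -0.1849], [0.5384, -0.1837], [0.5373, -0.1825]]
teal [111 159] [201 235] [644.7, 338.6, 103.9, 93.4, 0.6]
[183 170 153]
floor [545.2, 281.4, 203.7, 60.7, 89.4] 2286
tray rim [99.1, 197.9, 196.0, 233.1] [542.2, 272.7, 231.8, 84.8, 89.9]
dial [636.4, 251.9, 54.5, 32.8, -19.1]
green [0.65763151 0.24015141]
needle [0.66666218 0.29185706] 11
tcp [0.225  0.6364 0.3039] yaw 70.5 q5 -0.04 shift tool mm [-640.2 -835.8   53.9] turn z rad 1.231 nose 0.0726 tilt [-0.  0. -1.]
```

Emit:
step_arm([
  [[0,0,0],[-24.6,-32,2],85],
  [[0,0,0],[-24.6,-32,2],85],
  [[0,0,0],[-24.6,-32,2],85],
  [[0,0,0],[-24.6,-32,2],85],
  [[0,0,0],[-24.6,-32,2],85],
], grip_force=30)

```text
time: 2.12
tool_pos: [0.2877, 0.4429, 0.2937]
tcp_rot: [0.53, 3.096, 0.0]
wrist_force: [0.2, 0.2, 0.6]
width: 0.994
grip_force: 0.0
```

Emit:
step_arm([
  [[0,0,0],[-24.6,-32,2],85],
  [[0,0,0],[-24.6,-32,2],85],
  [[0,0,0],[-24.6,-32,2],85],
  [[0,0,0],[-24.6,-32,2],85],
  [[0,0,0],[-24.6,-32,2],85],
])

```text
time: 2.53
tool_pos: [0.3503, 0.251, 0.2841]
tcp_rot: [0.53, 3.096, 0.001]
wrist_force: [1.6, 0.1, -0.0]
width: 0.992
grip_force: 0.0
```

Emit:
step_arm([
  [[0,0,0],[-24.6,-32,2],85],
  [[0,0,0],[-24.6,-32,2],85],
  [[0,0,0],[-24.6,-32,2],85],
  [[0,0,0],[-24.6,-32,2],85],
  [[0,0,0],[-24.6,-32,2],85],
])

```text
time: 2.95
tool_pos: [0.4131, 0.0589, 0.2743]
tcp_rot: [0.531, 3.095, 0.001]
wrist_force: [0.7, -0.0, -0.9]
width: 0.993
grip_force: 0.0
```

Emit:
step_arm([
  [[0,0,0],[-24.6,-32,2],85],
  [[0,0,0],[-24.6,-32,2],85],
  [[0,0,0],[-24.6,-32,2],85],
  [[0,0,0],[-24.6,-32,2],85],
  [[0,0,0],[-24.6,-32,2],85],
])

```text
time: 3.37
tool_pos: [0.4757, -0.1332, 0.2642]
tcp_rot: [0.532, 3.095, -0.0]
wrist_force: [-0.4, -0.3, -0.0]
width: 0.999
grip_force: 0.0
```

Emit:
step_arm([
  [[0,0,0],[-24.6,-32,2],85],
  [[0,0,0],[-24.6,-32,2],85],
  [[0,0,0],[-24.6,-32,2],85],
  [[0,0,0],[-24.6,-32,2],85],
  [[0,0,0],[-24.6,-32,2],85],
])

```text
time: 3.78
tool_pos: [0.5384, -0.325, 0.2538]
tcp_rot: [0.532, 3.096, 0.0]
wrist_force: [-0.2, -0.6, 0.3]
width: 0.991
grip_force: 0.0
```

Emit:
step_arm([
  [[0,0,0.12],[0,0,8],85],
  [[0,0,0.12],[0,0,8],85],
  [[0,0,0.12],[0,0,8],85],
  [[0,0,0.12],[0,0,8],85],
  [[0,0,0.12],[0,0,8],85],
])

```text
time: 4.2
tool_pos: [0.5382, -0.3231, 0.2134]
tcp_rot: [-1.431, -2.797, -0.0]
wrist_force: [-0.2, 0.1, 1.1]
width: 0.996
grip_force: 0.0
```

Emit:
step_arm([
  [[0,0,0.12],[0,0,8],85],
  [[0,0,0.12],[0,0,8],85],
  [[0,0,0.12],[0,0,8],85],
  [[0,0,0.12],[0,0,0],85],
  [[0,0,0.07],[0,0,0],85],
])

```text
time: 4.62
tool_pos: [0.5377, -0.3226, 0.189]
tcp_rot: [-2.135, -2.302, 0.0]
wrist_force: [0.2, 0.8, -0.3]
width: 0.996
grip_force: 0.0
```

```bash
python3 - <<'E'
from h import *
go(.5553,-.3748,.14,4.5)
print(read_state()["time"])
E
```

```text
tcp [ 0.5377 -0.3226  0.189 ] yaw 4.3 q5 -0.66 shift tool mm [-53.4  13.6  48.9] turn z rad -0.003 nose 0.0726 tilt [-0.001  0.001 -1.   ]
4.6167
```

Emit:
step_arm([
  [[0,0,0],[-27,7,0],85],
  [[0,0,0],[-26.5,6.6,0],85],
  [[0,0,0],[0,0,35],85],
  [[0,0,0],[0,0,35],85],
  [[0,0,0],[0,0,25],85],
])

```text
time: 5.03
tool_pos: [0.5556, -0.3753, 0.0928]
tcp_rot: [-2.13, -2.308, 0.0]
wrist_force: [-0.8, 1.4, -1.1]
width: 0.999
grip_force: 0.0
```

Emit:
step_arm([
  [[0,0,0],[0,0,12],85],
  [[0,0,0],[0,0,6],80],
  [[0,0,0],[0,0,0],55],
  [[0,0,0],[0,0,0],55],
  [[0,0,0],[0,0,0],55],
])

```text
time: 5.45
tool_pos: [0.5575, -0.376, 0.0794]
tcp_rot: [2.127, 2.307, 0.001]
wrist_force: [0.4, 0.2, 0.6]
width: 0.693
grip_force: 32.9
```

Emit:
step_arm([
  [[0,0,0],[0,0,0],52],
  [[0,0,0],[0,0,0],50],
  [[0,0,0],[0,0,0],50],
])

```text
time: 5.7
tool_pos: [0.5566, -0.3754, 0.0781]
tcp_rot: [2.128, 2.308, 0.0]
wrist_force: [0.3, 0.5, -0.2]
width: 0.69
grip_force: 32.9
```

Emit:
step_arm([
  [[0,0,0],[0,0,0],66],
  [[0,0,0],[0,0,0],66],
  [[0,0,0],[0,0,-5],66],
  [[0,0,0],[0,0,0],50],
  [[0,0,0],[0,0,0],50],
])

```text
time: 6.12
tool_pos: [0.5566, -0.3755, 0.083]
tcp_rot: [2.129, 2.308, 0.0]
wrist_force: [-0.3, 0.8, 3.8]
width: 0.69
grip_force: 33.0
```

Emit:
step_arm([
  [[0,0,0],[0,0,0],50],
  [[0,0,0],[0,0,0],50],
  [[0,0,0],[0,0,-15],50],
  [[0,0,0],[0,0,-30],50],
  [[0,0,0],[0,0,-30],50],
])

```text
time: 6.53
tool_pos: [0.5548, -0.3744, 0.1561]
tcp_rot: [-2.127, -2.306, 0.001]
wrist_force: [0.7, 0.4, -0.2]
width: 0.691
grip_force: 34.1
```

```bash
python3 - <<'E'
from h import *
go(.435,-.001,.1,4.5)
T=read_camera("top");S=read_camera("scene")
a=cv2.resize(T[180:280,300:460],None,fx=4,fy=4);b=cv2.resize(S[170:290,90:270],(640,427))[:190]
cv2.imwrite("pics/g1.png",np.vstack([a,cv2.resize(S[190:290,90:250],(304,190)) .repeat(1,0) if 0 else b])[:,:,::-1])
E
```

```text
tcp [ 0.5548 -0.3744  0.1561] yaw 4.6 q5 -0.71 shift tool mm [381.7 -89.1  57.5] turn z rad 0.002 nose 0.0726 tilt [-0.004  0.002 -1.   ]
```

View pics/g1.png

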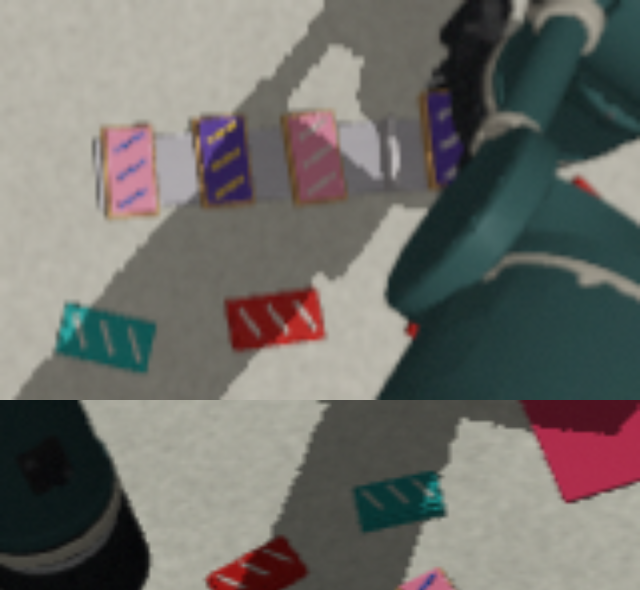

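Emit:
step_arm([
  [[0,0,0],[20,-4.7,0],50],
  [[0,0,0],[38,-8.9,0],50],
  [[0,0,0],[38,-8.9,0],50],
  [[0,0,0],[38,-8.9,0],50],
  [[0,0,0],[38,-8.9,0],50],
])

```text
time: 7.05
tool_pos: [0.5007, -0.2053, 0.1565]
tcp_rot: [-2.13, -2.308, 0.0]
wrist_force: [-0.1, 1.1, -0.0]
width: 0.688
grip_force: 34.1
```

Emit:
step_arm([
  [[0,0,0],[38,-8.9,0],50],
  [[0,0,0],[38,-8.9,0],50],
  [[0,0,0],[38,-8.9,0],50],
  [[0,0,0],[38,-8.9,0],50],
  [[0,0,0],[38,-8.9,0],50],
])

```text
time: 7.47
tool_pos: [0.4409, -0.0196, 0.1568]
tcp_rot: [-2.13, -2.309, 0.0]
wrist_force: [0.3, 1.4, -0.4]
width: 0.694
grip_force: 34.1
```

Emit:
step_arm([
  [[0,0,0],[19.5,-4.3,0],50],
  [[0,0,0],[0,0,25],50],
  [[0,0,0],[0,0,25],50],
  [[0,0,0],[0,0,15],50],
  [[0,0,0],[0,0,0],50],
])

```text
time: 7.88
tool_pos: [0.433, -0.0014, 0.0887]
tcp_rot: [-2.125, -2.306, 0.007]
wrist_force: [-0.6, -0.7, -0.9]
width: 0.693
grip_force: 34.1
```

```bash
python3 - <<'E'
from h import *
go(.435,-.001,.073,4.5);print(read_state()["width"])
E
```

```text
tcp [ 0.433  -0.0014  0.0887] yaw 4.7 q5 -0.14 shift tool mm [ 0.3  2.2 15.7] turn z rad 0.003 nose 0.0726 tilt [-0.007  0.    -1.   ]
0.6927227324400004
```

Emit:
step_arm([
  [[0,0,0],[0,2,8],50],
  [[0,0,0],[0,0,6],50],
  [[0,0,0],[0,0,0],50],
])

```text
time: 8.13
tool_pos: [0.4385, -0.002, 0.0776]
tcp_rot: [-2.13, -2.309, 0.0]
wrist_force: [-0.4, -0.1, -0.9]
width: 0.69
grip_force: 34.1
```

Emit:
step_arm([
  [[0,0,0],[0,0,0],76],
  [[0,0,0],[0,0,0],76],
  [[0,0,0],[0,0,0],76],
  [[0,0,0],[0,0,-20],76],
  [[0,0,0],[0,0,-30],76],
])

```text
time: 8.55
tool_pos: [0.4358, -0.0018, 0.1261]
tcp_rot: [-2.126, -2.306, 0.007]
wrist_force: [0.1, 1.1, -0.1]
width: 0.891
grip_force: 0.0
```

Emit:
step_arm([
  [[0,0,-0.12],[0,0,-10],70],
  [[0,0,-0.12],[0,0,0],70],
  [[0,0,-0.12],[0,0,0],60],
  [[0,0,-0.12],[0,0,0],60],
  [[0,0,-0.12],[0,0,0],60],
])

```text
time: 8.97
tool_pos: [0.4388, -0.0019, 0.1387]
tcp_rot: [1.343, 2.838, 0.001]
wrist_force: [0.4, -0.3, -0.2]
width: 0.696
grip_force: 0.0
```

Emit:
step_arm([
  [[0,0,-0.12],[0,0,0],60],
  [[0,0,-0.12],[0,0,0],60],
  [[0,0,-0.12],[0,0,0],60],
  [[0,0,-0.12],[0,0,0],60],
  [[0,0,-0.12],[0,0,0],60],
])

```text
time: 9.38
tool_pos: [0.4387, -0.0019, 0.1385]
tcp_rot: [0.444, 3.109, 0.0]
wrist_force: [-0.7, -0.9, 0.4]
width: 0.705
grip_force: 0.0
```

Emit:
step_arm([
  [[0,0,-0.12],[0,0,0],60],
  [[0,0,-0.12],[0,0,0],60],
  [[0,0,-0.12],[0,0,0],60],
  [[0,0,0],[0,0,0],60],
])

```text
time: 9.72
tool_pos: [0.4387, -0.0019, 0.1384]
tcp_rot: [-0.115, 3.138, -0.0]
wrist_force: [-0.1, 0.5, 0.5]
width: 0.702
grip_force: 0.0
```

```bash
python3 - <<'E'
from h import *
go(.435,-.001,.079,94.5);print(read_state()["width"])
T=read_camera("top");S=read_camera("scene");print([ (d["score"],rect("scene",d["region"],.014)) for d in cut_out("scene","bar0") if abs(d["extent"][0]-255)<40])
cv2.imwrite("pics/g2.png",np.hstack([cv2.resize(T[210:310,210:310],(400,400)),cv2.resize(S[130:230,210:310],(400,400))])[:,:,::-1])
E
```

```text
tcp [ 0.4387 -0.0019  0.1384] yaw 94.2 q5 -1.71 shift tool mm [ 3.6  1.2 59.4] turn z rad -0.005 nose 0.0726 tilt [ 0.001 -0.    -1.   ]
0.7019952713655625
[(0.72, [442.2, -4.0, 70.7, 38.6, 1.7])]
```

View pics/g2.png

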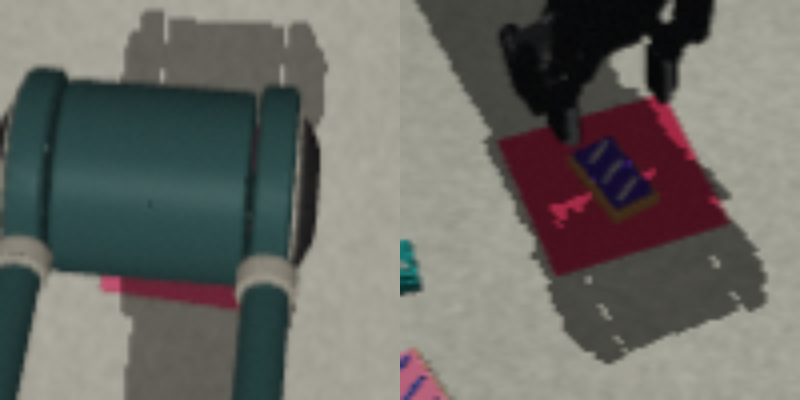

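Scene view: the bar lies flat on the mat (crop 615,175), released, with the fingers on either side. I'll take it by its sides.

Emit:
step_arm([
  [[0,0,0],[0,0,30],60],
  [[0,0,0],[0,0,20],60],
  [[0,0,0],[0,0,9],60],
  [[0,0,0],[0,0,0],40],
  [[0,0,0],[0,0,0],26],
])

```text
time: 10.28
tool_pos: [0.4382, -0.0018, 0.0788]
tcp_rot: [0.109, -3.139, -0.0]
wrist_force: [-0.6, -0.6, -0.4]
width: 0.428
grip_force: 0.1
```

Emit:
step_arm([
  [[0,0,0],[0,0,0],25],
  [[0,0,0],[0,0,0],25],
  [[0,0,0],[0,0,0],25],
  [[0,0,0],[0,0,0],25],
  [[0,0,0],[0,0,0],25],
])

```text
time: 10.7
tool_pos: [0.4388, -0.0019, 0.0795]
tcp_rot: [-0.11, 3.138, -0.0]
wrist_force: [-0.1, -0.4, -0.4]
width: 0.386
grip_force: 31.0
```

```bash
python3 - <<'E'
from h import *
go(.435,-.001,.2,94.5);print(read_state()["width"])
# scale geometry by edges
S=read_camera("scene")
for q in("scale","tray_floor"):
    d=cut_out("scene",q)[0];print(q,d["score"],np.round(d["extent"]),rect("scene",d["region"],.098 if q!="scale" else .044))
T=read_camera("top");c=np.array([183,170,153])
t=cut_out("top","tray_floor")[0]["region"]
h=cv2.cvtColor(T,cv2.COLOR_RGB2HSV);cream=t&(h[...,1]<70)
print("cream",cream.sum(),rect("top",cv2.morphologyEx(cream.astype(np.uint8),cv2.MORPH_OPEN,np.ones((3,3))),.063))
g=cut_out("scene","tray_floor")[0]["region"];h=cv2.cvtColor(S,cv2.COLOR_RGB2HSV);cream=g&(h[...,1]<70)
print("cream scene",cream.sum(),rect("scene",cream,.063))
# predicted corners vs picture
for cx,cy,a in((.548,.285,0),):
    for z,hx,hy in((.063,.035,.107),(.098,.039,.111)):
        P=[(cx+i*hx,cy+j*hy,z) for i,j in((1,1),(1,-1),(-1,-1),(-1,1))];print(z,proj("top",P).round(0).tolist())
cv2.imwrite("pics/tray.png",np.hstack([cv2.resize(T[150:245,90:210],(480,380),interpolation=2),cv2.resize(S[110:220,325:455],(320,271),interpolation=2)[:380] if 0 else np.zeros((380,1,3),np.uint8)])[:,:,::-1])
E
```

```text
tcp [ 0.4388 -0.0019  0.0795] yaw 94.0 q5 -1.7 shift tool mm [   3.6    1.1 -120.5] turn z rad -0.008 nose 0.0726 tilt [ 0.001 -0.    -1.   ]
0.38573765032906393
scale 0.67 [333. 115. 451. 225.] [590.3, 288.9, 296.4, 259.5, 89.5]
tray_floor 0.87 [336. 114. 427. 173.] [555.4, 266.3, 240.7, 103.8, 88.8]
cream 2160 [544.8, 282.3, 206.5, 66.0, 89.2]
cream scene 973 [531.6, 287.3, 190.5, 44.8, 89.0]
0.063 [[106.0, 200.0], [190.0, 201.0], [189.0, 229.0], [104.0, 228.0]]
0.098 [[99.0, 196.0], [189.0, 197.0], [187.0, 229.0], [97.0, 228.0]]
```

View pics/tray.png

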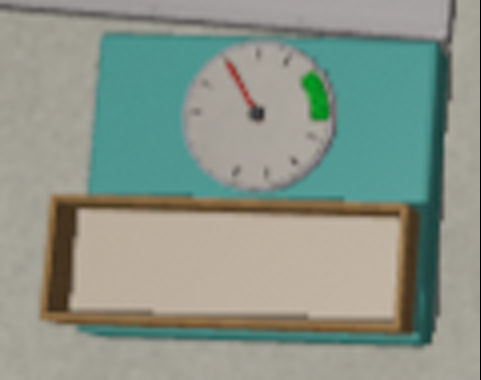

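```bash
python3 - <<'E'
from h import *
p=np.array([(52,197),(413,206),(411,332),(41,322)])/4+[90,150]
q=plane("top",p-.4,.098);print(q.round(4).tolist(),q.mean(0))
ax=q[0]+q[3]-q[1]-q[2];print("y-axis yaw",np.degrees(np.arctan2(ax[1],ax[0])),np.linalg.norm(ax)/2,np.linalg.norm(q[0]+q[1]-q[2]-q[3])/2)
print("dial",plane("top",[(257/4+89.6,114/4+149.6)],.046)[0], "needle tip", plane("top",[(228/4+89.6,63/4+149.6)],.047)[0])
print("scale top right edge", plane("top",np.array([(104,33),(441,42)])/4+[89.6,149.6],.044))
E
```

```text
[[0.5806, 0.3869], [0.5781, 0.1629], [0.5007, 0.1607], [0.5032, 0.3878]] [0.54067289 0.27459144]
y-axis yaw 89.369124733235 0.22557293856261992 0.07737303114393382
dial [0.64570402 0.27856878] needle tip [0.67925845 0.29935585]
scale top right edge [[0.69929376 0.38388647]
 [0.69579183 0.1608514 ]]
```

Emit:
step_arm([
  [[0,0,0],[0,0,-15],25],
  [[0,0,0],[0,0,-35],25],
  [[0,0,0],[0,0,-35],25],
  [[0,0,0.083],[0,0,-36],25],
  [[0,0,0],[-5,17,0],25],
])

```text
time: 11.42
tool_pos: [0.4475, 0.0137, 0.2071]
tcp_rot: [0.028, 3.129, -0.002]
wrist_force: [1.3, 0.3, 0.8]
width: 0.385
grip_force: 31.0
```

Emit:
step_arm([
  [[0,0,0],[-9.8,34,0],25],
  [[0,0,0],[-9.8,34,0],25],
  [[0,0,0],[-9.8,34,0],25],
  [[0,0,0],[-9.8,34,0],25],
  [[0,0,0],[-9.8,34,0],25],
])

```text
time: 11.83
tool_pos: [0.4947, 0.186, 0.1996]
tcp_rot: [-0.02, -3.141, 0.0]
wrist_force: [0.6, -0.0, -0.2]
width: 0.385
grip_force: 31.0
```

Emit:
step_arm([
  [[0,0,0],[-9.8,34,0],25],
  [[0,0,0],[-9.8,34,0],25],
  [[0,0,0],[-9.8,34,0],25],
  [[0,0,0],[-9.8,34,0],25],
  [[0,0,0],[-5,17,0],25],
])

```text
time: 12.25
tool_pos: [0.5415, 0.3406, 0.1995]
tcp_rot: [0.017, 3.141, 0.002]
wrist_force: [1.0, 0.0, 0.4]
width: 0.385
grip_force: 31.0
```

Emit:
step_arm([
  [[0,0,0],[0,0,0],25],
  [[0,0,0],[0,0,0],25],
])

```text
time: 12.42
tool_pos: [0.5405, 0.3375, 0.199]
tcp_rot: [-0.017, -3.14, 0.002]
wrist_force: [0.5, -0.4, -0.6]
width: 0.384
grip_force: 31.0
```

```bash
python3 - <<'E'
from h import *
go(.542,.3375,.1395,89.2);print(read_state()["width"],read_state()["time"])
T=read_camera("top");S=read_camera("scene")
cv2.imwrite("pics/g3.png",np.hstack([cv2.resize(T[145:245,80:210],(400,308)),cv2.resize(S[80:230,310:460],(308,308))])[:,:,::-1])
E
```

```text
tcp [0.5405 0.3375 0.199 ] yaw 89.4 q5 -1.04 shift tool mm [-1.5  0.1 59.5] turn z rad 0.003 nose 0.0726 tilt [-0.001 -0.001 -1.   ]
0.3836560214753696 12.4167
```

View pics/g3.png

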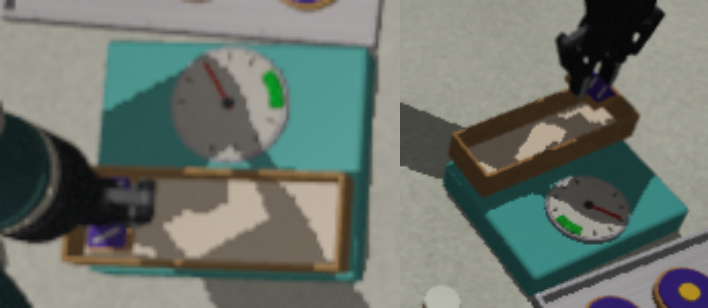

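The bar is held over the +y end of the tray, inside the walls with the fingers clear. I'll lower it gently.

Emit:
step_arm([
  [[0,0,0],[-1,0,20],25],
  [[0,0,0],[0,0,20],25],
  [[0,0,0],[0,0,10],25],
  [[0,0,0],[0,0,5],25],
  [[0,0,0],[0,0,3],25],
])

```text
time: 12.93
tool_pos: [0.5413, 0.3356, 0.1409]
tcp_rot: [-0.022, -3.14, 0.002]
wrist_force: [-1.0, -0.5, 0.7]
width: 0.385
grip_force: 31.0
```

Emit:
step_arm([
  [[0,0,0],[0,0,1.5],25],
  [[0,0,0],[0,0,0],25],
  [[0,0,0],[0,0,0],38],
  [[0,0,0],[0,0,0],46],
  [[0,0,0],[0,0,0],46],
])

```text
time: 13.35
tool_pos: [0.5424, 0.3372, 0.1413]
tcp_rot: [0.02, 3.14, 0.001]
wrist_force: [-0.1, 0.2, 0.6]
width: 0.535
grip_force: 0.0
```

Emit:
step_arm([
  [[0,0,0],[0,0,0],46],
  [[0,0,0],[0,0,-10],46],
  [[0,0,0],[0,0,-20],46],
  [[0,0,0],[0,0,-30],46],
  [[0,0,0],[0,0,-20],46],
])

```text
time: 13.77
tool_pos: [0.5423, 0.3372, 0.2232]
tcp_rot: [0.02, 3.14, 0.001]
wrist_force: [0.3, 0.2, -0.3]
width: 0.541
grip_force: 0.0
```

```bash
python3 - <<'E'
from h import *
go(.5504,-.3044,.2,94.6);print(read_state()["width"],read_state()["time"])
E
```

```text
tcp [0.5423 0.3372 0.2232] yaw 89.3 q5 -1.04 shift tool mm [ -16.1 -641.5   22.6] turn z rad -0.093 nose 0.0726 tilt [ 0.002  0.001 -1.   ]
0.5412394090269291 13.7667
```

Emit:
step_arm([
  [[0,0,0],[0,-20,0],48],
  [[0,0,0],[0,-40,0],48],
  [[0,0,0],[-1,-40,0],48],
  [[0,0,0],[-1,-40,0],48],
  [[0,0,0],[-1,-40,0],48],
])

```text
time: 14.18
tool_pos: [0.5425, 0.1555, 0.2216]
tcp_rot: [0.018, 3.14, 0.0]
wrist_force: [-0.1, 1.0, -0.2]
width: 0.565
grip_force: 0.0
```

Emit:
step_arm([
  [[0,0,0],[0,-40,0],48],
  [[0,0,0],[-1,-40,0],48],
  [[0,0,0],[0,-40,0],48],
  [[0,0,0],[0,-40,0],48],
  [[0,0,0],[0,-40,0],48],
])

```text
time: 14.6
tool_pos: [0.5409, -0.045, 0.2216]
tcp_rot: [0.02, 3.14, -0.0]
wrist_force: [0.3, -0.4, 0.0]
width: 0.559
grip_force: 0.0
```

Emit:
step_arm([
  [[0,0,0],[0,-40,0],48],
  [[0,0,0],[0,-40,0],48],
  [[0,0,0],[0,-40,0],48],
  [[0,0,0],[0,-22,20],48],
  [[0,0,-0.079],[0,0,30],48],
])

```text
time: 15.02
tool_pos: [0.5425, -0.1911, 0.1752]
tcp_rot: [-0.098, 3.13, -0.01]
wrist_force: [1.2, 0.3, 0.7]
width: 0.56
grip_force: 0.0
```

Emit:
step_arm([
  [[0,0,0],[0,0,0],48],
  [[0,0,0],[0,0,0],48],
])

```text
time: 15.18
tool_pos: [0.5377, -0.1848, 0.1692]
tcp_rot: [0.1, -3.136, -0.003]
wrist_force: [-0.8, 0.5, 0.7]
width: 0.567
grip_force: 0.0
```

```bash
python3 - <<'E'
from h import *
go(.540,-.1851,.089,93.8)
T=read_camera("top");S=read_camera("scene")
for c in("top","scene"):
  for d in cut_out(c,"bar0"):
    print(c,round(d["score"],2),np.round(d["extent"]),rect(c,d["region"],.028)) if d["extent"][2]>300 or c=="scene" else print(c,"tray?",np.round(d["extent"]),rect(c,d["region"],.076))
cv2.imwrite("pics/g4.png",np.hstack([cv2.resize(T[145:245,80:210],(400,308)),cv2.resize(S[190:290,120:250],(400,308))])[:,:,::-1])
E
```

```text
tcp [ 0.5377 -0.1848  0.1692] yaw 93.6 q5 -2.01 shift tool mm [-2.6 -0.6 80.2] turn z rad -0.003 nose 0.0726 tilt [-0.004  0.002 -1.   ]
top tray? [120. 207. 133. 231.] [542.2, 333.9, 60.9, 35.4, 3.7]
top 0.7 [356. 255. 374. 265.] [446.0, -267.3, 41.2, 30.5, -89.1]
top 0.66 [434. 221. 454. 250.] [510.4, -465.9, 63.7, 35.5, -45.6]
top 0.55 [400. 255. 428. 275.] [437.8, -395.8, 59.8, 34.0, 59.0]
scene 0.78 [100. 230. 126. 245.] [454.1, -401.2, 61.7, 37.8, 62.0]
scene 0.77 [179. 228. 204. 255.] [552.1, -249.9, 66.8, 39.3, 5.9]
scene 0.69 [202. 218. 228. 242.] [545.1, -189.1, 65.4, 37.3, 3.4]
scene 0.68 [156. 242. 177. 265.] [555.3, -308.5, 63.5, 35.2, 7.5]
scene 0.68 [150. 208. 174. 230.] [461.4, -284.8, 59.9, 39.0, -79.3]
scene 0.68 [ 75. 260. 104. 288.] [526.8, -470.9, 62.6, 40.0, -46.7]
scene 0.6 [390. 132. 407. 148.] [507.9, 365.0, 50.5, 39.7, 1.4]
scene 0.54 [202. 190. 216. 203.] [455.2, -164.8, 36.2, 33.9, 76.4]
```

View pics/g4.png

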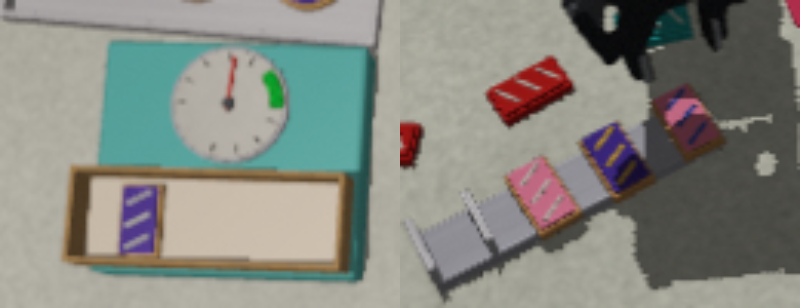

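Bar0 lies flat and crosswise in the tray (crop 140,220), and the needle reads about 1.65, so three bars will be needed. The gripper is above bar3 (crop 688,120). I'll grasp it.

Emit:
step_arm([
  [[0,0,0],[-2,0,30],48],
  [[0,0,0],[0,0,30],48],
  [[0,0,0],[0,0,15],48],
  [[0,0,0],[0,0,5],48],
  [[0,0,0],[0,0,0],26],
])

```text
time: 15.8
tool_pos: [0.541, -0.1842, 0.09]
tcp_rot: [0.105, -3.139, -0.001]
wrist_force: [-0.1, 0.4, -0.3]
width: 0.437
grip_force: 0.1
```

Emit:
step_arm([
  [[0,0,0],[0,0,0],25],
  [[0,0,0],[0,0,0],25],
  [[0,0,0],[0,0,0],25],
  [[0,0,0],[0,0,0],25],
])

```text
time: 16.13
tool_pos: [0.5422, -0.1854, 0.0919]
tcp_rot: [-0.104, 3.137, -0.002]
wrist_force: [-0.7, 0.9, -0.8]
width: 0.381
grip_force: 32.4
```

Emit:
step_arm([
  [[0,0,0],[0,0,-10],25],
  [[0,0,0],[0,0,-25],25],
  [[0,0,0],[0,0,-35],25],
  [[0,0,0.079],[0,0,-35],25],
  [[0,0,0],[0,0,-5],25],
])

```text
time: 16.55
tool_pos: [0.545, -0.1865, 0.2088]
tcp_rot: [0.025, 3.13, -0.007]
wrist_force: [0.9, -0.5, 1.0]
width: 0.38
grip_force: 32.4
```

```bash
python3 - <<'E'
from h import *
go(.541,.275,.1385,89.2);print(read_state()["width"],read_state()["time"])
E
```

```text
tcp [ 0.545  -0.1865  0.2088] yaw 89.1 q5 -1.93 shift tool mm [ 12.1 461.7  68.1] turn z rad -0.002 nose 0.0726 tilt [ 0.012 -0.005 -1.   ]
0.3803102479802289 16.55
```

Emit:
step_arm([
  [[0,0,0],[0.5,20,0],25],
  [[0,0,0],[0.7,38,0],25],
  [[0,0,0],[0.7,38,0],25],
  [[0,0,0],[0.7,38,0],25],
  [[0,0,0],[0.7,38,0],25],
])

```text
time: 16.97
tool_pos: [0.54, -0.0117, 0.2014]
tcp_rot: [0.021, 3.14, -0.0]
wrist_force: [0.9, -0.8, -1.2]
width: 0.382
grip_force: 32.4
```

Emit:
step_arm([
  [[0,0,0],[0.7,38,0],25],
  [[0,0,0],[0.7,38,0],25],
  [[0,0,0],[0.7,38,0],25],
  [[0,0,0],[0.7,38,0],25],
  [[0,0,0],[0.7,38,0],25],
])

```text
time: 17.38
tool_pos: [0.5389, 0.1789, 0.2014]
tcp_rot: [0.02, 3.14, 0.0]
wrist_force: [0.9, 0.5, 0.2]
width: 0.385
grip_force: 32.4
```

Emit:
step_arm([
  [[0,0,0],[0.7,38,0],25],
  [[0,0,0],[0.7,38,0],25],
  [[0,0,0],[0.7,22,0],25],
  [[0,0,0],[0,0,0],25],
  [[0,0,0],[0,0,0],25],
])

```text
time: 17.8
tool_pos: [0.5381, 0.2763, 0.201]
tcp_rot: [0.015, 3.141, -0.0]
wrist_force: [-1.1, 0.0, -0.6]
width: 0.386
grip_force: 32.4
```

```bash
python3 - <<'E'
from h import *
go(.541,.275,.139,89.2);print(read_state()["width"],read_state()["time"])
E
```

```text
tcp [0.5381 0.2763 0.201 ] yaw 89.4 q5 -1.13 shift tool mm [-2.9 -1.3 62. ] turn z rad 0.004 nose 0.0726 tilt [ 0.001 -0.    -1.   ]
0.3862125390420185 17.8
```

Emit:
step_arm([
  [[0,0,0],[-3,-1.5,20],25],
  [[0,0,0],[0,0,20],25],
  [[0,0,0],[0,0,10],25],
  [[0,0,0],[0,0,6],25],
  [[0,0,0],[0,0,4],25],
])

```text
time: 18.22
tool_pos: [0.5409, 0.2723, 0.1395]
tcp_rot: [-0.022, -3.14, 0.001]
wrist_force: [-0.3, -0.4, 0.3]
width: 0.381
grip_force: 32.4
```

Emit:
step_arm([
  [[0,0,0],[0,0,2],25],
  [[0,0,0],[0,0,0],25],
  [[0,0,0],[0,0,0],25],
  [[0,0,0],[0,0,0],38],
  [[0,0,0],[0,0,0],45],
])

```text
time: 18.63
tool_pos: [0.5417, 0.2738, 0.1393]
tcp_rot: [0.02, 3.14, 0.001]
wrist_force: [1.1, -0.9, -0.5]
width: 0.523
grip_force: 0.0
```

Emit:
step_arm([
  [[0,0,0],[0,0,0],45],
  [[0,0,0],[0,0,0],45],
  [[0,0,0],[0,0,-12],45],
  [[0,0,0],[0,0,-30],45],
  [[0,0,0],[0,0,-38],45],
])

```text
time: 19.05
tool_pos: [0.539, 0.2726, 0.2164]
tcp_rot: [-0.02, -3.135, 0.005]
wrist_force: [0.1, -0.7, -0.2]
width: 0.527
grip_force: 0.0
```

```bash
python3 - <<'E'
from h import *
go(.5475,-.2465,.091,96.2);print(read_state()["width"],read_state()["time"])
E
```

```text
tcp [0.539  0.2726 0.2164] yaw 89.3 q5 -1.13 shift tool mm [ -15.9 -518.5  126.9] turn z rad -0.121 nose 0.0726 tilt [-0.007 -0.003 -1.   ]
0.527126646777252 19.05
```

Emit:
step_arm([
  [[0,0,0],[-1,-25,0],48],
  [[0,0,0],[-1,-40,0],48],
  [[0,0,0],[-1,-40,0],48],
  [[0,0,0],[-1,-40,0],48],
  [[0,0,0],[-1,-40,0],48],
])

```text
time: 19.47
tool_pos: [0.5438, 0.0871, 0.2198]
tcp_rot: [0.018, 3.14, 0.0]
wrist_force: [1.1, -1.0, 0.1]
width: 0.561
grip_force: 0.0
```

Emit:
step_arm([
  [[0,0,0],[-1,-40,0],48],
  [[0,0,0],[-1,-40,0],48],
  [[0,0,0],[-1,-40,0],48],
  [[0,0,0],[-1,-40,0],48],
  [[0,0,0],[-1,-40,0],48],
])

```text
time: 19.88
tool_pos: [0.5462, -0.1135, 0.2197]
tcp_rot: [0.02, 3.14, -0.001]
wrist_force: [0.6, 0.0, 0.1]
width: 0.56
grip_force: 0.0
```

Emit:
step_arm([
  [[0,0,0],[-1,-40,0],48],
  [[0,0,0],[-1,-40,0],48],
  [[0,0,0],[-1,-40,0],48],
  [[0,0,0],[0,-14,20],48],
  [[0,0,-0.12],[0,0,25],48],
])

```text
time: 20.3
tool_pos: [0.5499, -0.2509, 0.1774]
tcp_rot: [-0.163, 3.13, -0.009]
wrist_force: [0.8, 1.0, -0.3]
width: 0.561
grip_force: 0.0
```

Emit:
step_arm([
  [[0,0,0],[0,0,0],48],
  [[0,0,0],[0,0,0],48],
  [[0,0,0],[0,0,0],48],
])

```text
time: 20.55
tool_pos: [0.5479, -0.2453, 0.1745]
tcp_rot: [-0.165, 3.137, -0.0]
wrist_force: [0.8, 0.7, -0.4]
width: 0.561
grip_force: 0.0
```

```bash
python3 - <<'E'
from h import *
go(.5475,-.2465,.091,96.2)
T=read_camera("top");S=read_camera("scene")
for d in cut_out("top","bar0"):
    if d["extent"][2]<250: print("tray",np.round(d["extent"]),rect("top",d["region"],.075))
for d in cut_out("scene","bar0"):
    if d["extent"][0]>140 and d["extent"][2]<235: print("scene",np.round(d["extent"]),rect("scene",d["region"],.028))
cv2.imwrite("pics/g5.png",np.hstack([cv2.resize(T[145:245,80:210],(400,308)),cv2.resize(S[190:290,120:250],(400,308))])[:,:,::-1])
E
```

```text
tcp [ 0.5479 -0.2453  0.1745] yaw 96.0 q5 -2.14 shift tool mm [ 0.6 -1.2 83.5] turn z rad -0.003 nose 0.0726 tilt [ 0.001 -0.    -1.   ]
tray [117. 207. 132. 229.] [543.1, 334.9, 58.1, 33.5, 0.9]
tray [142. 203. 160. 229.] [541.6, 271.2, 58.9, 35.3, 3.2]
scene [157. 242. 178. 266.] [555.4, -308.4, 63.6, 34.0, 8.4]
scene [180. 233. 202. 253.] [553.1, -249.5, 62.2, 33.7, 6.0]
scene [149. 218. 160. 228.] [466.0, -306.6, 36.8, 18.0, 20.3]
```

View pics/g5.png

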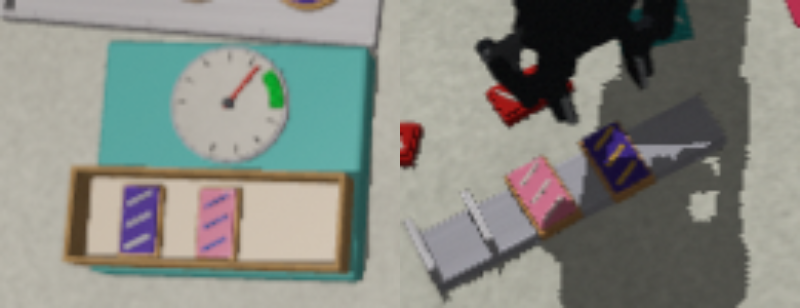

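Two bars lie flat in the tray and the needle reads about 2.27, just short of the green, so a third is needed. The gripper is over bar2 (crop 617,160).

Emit:
step_arm([
  [[0,0,0],[0,-1,30],48],
  [[0,0,0],[0,0,30],48],
  [[0,0,0],[0,0,18],48],
  [[0,0,0],[0,0,5],48],
  [[0,0,0],[0,0,0],26],
])

```text
time: 21.17
tool_pos: [0.5468, -0.2457, 0.0892]
tcp_rot: [0.169, -3.134, -0.002]
wrist_force: [-0.0, -0.6, 0.0]
width: 0.434
grip_force: 0.0
```

Emit:
step_arm([
  [[0,0,0],[0,0,0],25],
  [[0,0,0],[0,0,0],25],
  [[0,0,0],[0,0,0],25],
  [[0,0,0],[0,0,0],25],
])

```text
time: 21.5
tool_pos: [0.5487, -0.2471, 0.0921]
tcp_rot: [-0.168, 3.135, -0.002]
wrist_force: [-0.3, -0.2, 0.2]
width: 0.382
grip_force: 33.2
```

Emit:
step_arm([
  [[0,0,0],[0,0,-10],25],
  [[0,0,0],[0,0,-25],25],
  [[0,0,0],[0,0,-35],25],
  [[0,0,0.12],[0,0,-35],25],
  [[0,0,0],[0,0,-5],25],
])

```text
time: 21.92
tool_pos: [0.5513, -0.2485, 0.2091]
tcp_rot: [0.027, 3.13, -0.009]
wrist_force: [1.0, -0.0, 1.4]
width: 0.382
grip_force: 33.2
```

Emit:
step_arm([
  [[0,0,0],[0,0,0],25],
  [[0,0,0],[0,0,0],25],
])

```text
time: 22.08
tool_pos: [0.5478, -0.2468, 0.2015]
tcp_rot: [0.019, 3.14, -0.001]
wrist_force: [-0.0, 0.5, -1.2]
width: 0.383
grip_force: 33.2
```

```bash
python3 - <<'E'
from h import *
go(.540,.2115,.1375,89.2);print(read_state()["width"],read_state()["time"])
E
```

```text
tcp [ 0.5478 -0.2468  0.2015] yaw 89.3 q5 -2.02 shift tool mm [ 13.5 458.2  63.6] turn z rad 0.002 nose 0.0726 tilt [ 0.002 -0.001 -1.   ]
0.383074448964636 22.0833
```

Emit:
step_arm([
  [[0,0,0],[1,20,0],25],
  [[0,0,0],[1,38,0],25],
  [[0,0,0],[1,38,0],25],
  [[0,0,0],[1,38,0],25],
  [[0,0,0],[1,38,0],25],
])

```text
time: 22.5
tool_pos: [0.5429, -0.073, 0.1979]
tcp_rot: [-0.021, -3.137, -0.001]
wrist_force: [0.9, 0.7, -0.6]
width: 0.384
grip_force: 33.2
```

Emit:
step_arm([
  [[0,0,0],[1,38,0],25],
  [[0,0,0],[1,38,0],25],
  [[0,0,0],[1,38,0],25],
  [[0,0,0],[1,38,0],25],
  [[0,0,0],[1,38,0],25],
])

```text
time: 22.92
tool_pos: [0.5403, 0.117, 0.198]
tcp_rot: [-0.019, -3.137, 0.001]
wrist_force: [-0.0, -0.1, -0.3]
width: 0.383
grip_force: 33.2
```

Emit:
step_arm([
  [[0,0,0],[1,38,0],25],
  [[0,0,0],[1,38,0],25],
  [[0,0,0],[1,20,0],25],
  [[0,0,0],[0,0,0],25],
  [[0,0,0],[0,0,0],25],
])

```text
time: 23.33
tool_pos: [0.539, 0.2121, 0.1981]
tcp_rot: [-0.015, -3.138, 0.003]
wrist_force: [-0.1, -0.1, -0.5]
width: 0.384
grip_force: 33.2
```

```bash
python3 - <<'E'
from h import *
go(.540,.2115,.1375,89.2);print(read_state()["width"],read_state()["time"])
E
```

```text
tcp [0.539  0.2121 0.1981] yaw 89.5 q5 -1.23 shift tool mm [-1.3 -0.5 60.6] turn z rad 0.004 nose 0.0726 tilt [-0.004 -0.002 -1.   ]
0.3837512771249503 23.3333
```

Emit:
step_arm([
  [[0,0,0],[-1,-0.5,20],25],
  [[0,0,0],[0,0,20],25],
  [[0,0,0],[0,0,10],25],
  [[0,0,0],[0,0,6],25],
  [[0,0,0],[0,0,4],25],
])

```text
time: 23.75
tool_pos: [0.5407, 0.2097, 0.1387]
tcp_rot: [-0.022, -3.139, 0.002]
wrist_force: [-1.1, 0.3, -0.7]
width: 0.382
grip_force: 33.2
```

Emit:
step_arm([
  [[0,0,0],[0,0,2],25],
  [[0,0,0],[0,0,0],25],
  [[0,0,0],[0,0,0],25],
  [[0,0,0],[0,0,0],38],
  [[0,0,0],[0,0,0],43],
])

```text
time: 24.17
tool_pos: [0.5421, 0.2112, 0.1394]
tcp_rot: [0.02, 3.14, 0.001]
wrist_force: [-0.2, -0.3, -0.2]
width: 0.502
grip_force: 0.0
```

Emit:
step_arm([
  [[0,0,0],[0,0,0],43],
  [[0,0,0],[0,0,0],43],
  [[0,0,0],[0,0,-12],43],
  [[0,0,0],[0,0,-30],43],
  [[0,0,0],[0,0,-38],43],
])

```text
time: 24.58
tool_pos: [0.5393, 0.2103, 0.2166]
tcp_rot: [-0.02, -3.135, 0.004]
wrist_force: [0.3, 0.5, 1.0]
width: 0.504
grip_force: 0.0
```

Emit:
step_arm([
  [[0,0,0],[5,-25,-10],43],
  [[0,0,0],[5,-40,0],43],
  [[0,0,0],[5,-40,0],43],
  [[0,0,0],[5,-40,0],43],
  [[0,0,0],[5,-40,0],43],
])

```text
time: 25.0
tool_pos: [0.5139, 0.025, 0.2299]
tcp_rot: [0.018, 3.14, -0.0]
wrist_force: [0.7, -1.0, 0.6]
width: 0.504
grip_force: 0.0
```

Emit:
step_arm([
  [[0,0,0],[0,-40,0],43],
  [[0,0,0],[0,-40,0],43],
  [[0,0,0],[0,0,0],43],
  [[0,0,0],[0,0,0],43],
  [[0,0,0],[0,0,0],43],
])

```text
time: 25.42
tool_pos: [0.5133, -0.0537, 0.2291]
tcp_rot: [0.022, 3.141, 0.001]
wrist_force: [0.2, 0.5, 0.5]
width: 0.503
grip_force: 0.0
```

```bash
python3 - <<'E'
from h import *
print(read_state()["time"],read_state()["tool_pos"])
T=read_camera("top");S=read_camera("scene")
for d in cut_out("top","bar0"):
    if d["extent"][2]<250: print("tray",np.round(d["extent"]),rect("top",d["region"],.073))
for d in cut_out("scene","bar0"):
    if d["extent"][0]>140 and d["extent"][2]<235: print("scene",np.round(d["extent"]),rect("scene",d["region"],.028))
cv2.imwrite("pics/g6.png",np.hstack([cv2.resize(T[145:245,80:210],(400,308)),cv2.resize(S[190:290,120:250],(400,308))])[:,:,::-1])
E
```

```text
25.4167 [ 0.51325295 -0.05366025  0.22914254]
tray [120. 208. 133. 227.] [542.1, 334.3, 55.6, 33.2, 0.9]
tray [167. 209. 182. 230.] [542.7, 210.9, 58.0, 35.2, 0.9]
tray [142. 206. 161. 229.] [541.7, 272.9, 58.6, 35.9, -0.6]
scene [193. 191. 216. 206.] [449.7, -177.0, 57.5, 39.1, 77.6]
scene [155. 242. 179. 264.] [554.7, -309.0, 65.3, 33.4, 7.5]
scene [148. 211. 175. 230.] [462.5, -284.9, 57.3, 38.0, -82.1]
```

View pics/g6.png

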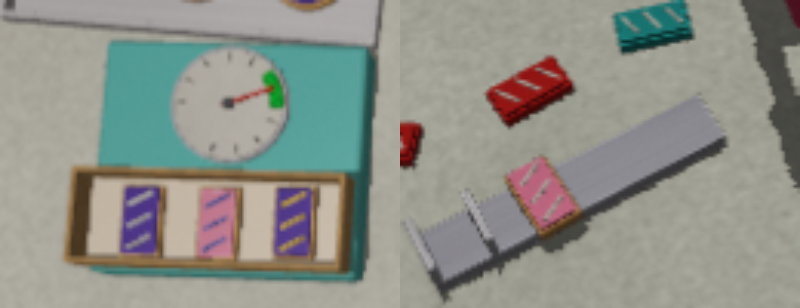

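The needle rests in the green at about 2.85 (crop 272,90). All three bars lie flat and crosswise on the tray floor, and bar1 hasn't moved on the rack, so I'm handing in.

```bash
python3 -c "
from workcell import finish_job;print(finish_job())"
```

```text
the job is handed in; nothing more can be done
None
```

I handed the job in at about 25 s: bar0 (re-gripped on the pink mat), bar3 and bar2 lie flat and crosswise in the tray, the needle rests in the green at about 2.85 rad, bar1 is still on the rack, and no verdict came back.

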